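# Load a flanged nut flange-down in a punching jig and work the punch

### The arm

A 6-joint arm with a two-finger parallel gripper is mounted at the origin on the work surface. World frame = base frame: x ahead of the robot, y to its left, z up, the work surface at z = 0. Lengths are in mm, angles in degrees, forces in N, time in s.
With the tool pointing down it reaches from about 300 to 850 mm from the base axis. Payload 4.2 kg.
Tool frame: the origin (TCP) lies midway between the tips of the shut fingers; the grasp point (between the pads) lies 19 mm behind it; z points along the fingers, y is the line along which they close (so a half turn about z gives the same grasp; the last joint's range is limited). The gripper opens to 91 mm and grips with 3 to 60 N. Pads are 32 mm wide; open, the fingers measure 118 mm over their backs; the gripper's body (76 mm by 178 mm) begins 60 mm behind the grasp point.
Start: joints at [69.5, 18.312, 89.639, -0, 72.044, -1.146], TCP at [190.565, 542.52, 213.976] pointing down, gripper open.
Joint ranges: [-177.97, 177.97], [-48.28, 115.42], [12.27, 149.76], [-77.06, 257.06], [2.81, 150.46], [-146.56, 146.56]. Speed limits (degrees/s): [147.25, 147.25, 180, 180, 180, 180].

### API

Orientations are given as [roll, pitch, yaw] about the fixed x, y, z axes, in that order (R = Rz(yaw) Ry(pitch) Rx(roll)).
In Python, from workcell import state, grab_frame, camera_model, workorder gives the robot as it stands.
- The arm moves only by the tool carry_out, never from a script. Its argument "commands" is a list of rows, each a list of 7 numbers: the turn, a rotation vector about the tool's x, y, z in degrees, then the shift along the tool's x, y, z in mm, then the opening, from -1 (shut) to 1 (fully open). In form: [[ax, ay, az, dx, dy, dz, hand], ...]. A call has 1 to 20 rows; each row is the pose to reach, as a shift and turn from the pose commanded when the call began, along the tool's axes at that moment; what a row does not reach only later rows make up. A row lasts 1/10 s, in which the tool goes at most 50 mm and 8.59 degrees, less where a joint would pass 70% of its speed; a pose out of reach is approached as far as the arm can. A call with a gripper value outside its range is refused whole. The fingers move at their own pace and stop on an object; "force" is the grip in N (left out, the last holds). Time passes only in rows, so rows that repeat a pose let the fingers close. It gives the time, the measured TCP pose, the force, the opening and the grip force at its end, in the units of the state.
- state(): the state, without advancing time (a new reading comes with each control period).
- grab_frame(name): name is "scene" or "top" or "wrist"; returns the picture (420x560x3 uint8, red, green, blue); there is no depth.
- camera_model(name): a dict with "fx", "fy", "cx", "cy" (pixels), "origin" and "rotation" of the camera in the world; the wrist camera has in their place "mount" (4x4, takes a point from camera to tool coordinates, whose origin is the TCP and whose axes are the flange's). Camera axes: x right, y up, looking along -z (the intrinsics and any distortion apply to the point x, -y, -z); pixel columns grow to the right and rows downward; lengths in mm; the calibration is good to about 2 mm. A picture is of the moment at which its call begins: read the wrist's pose just before it. camera_model takes no time and is no camera call.
- workorder.job_done(): hands the job in; it is judged then, once.
The state is a dict: "time_s": time; "qpos": joint angles; "qvel": joint speeds; "effort": joint torques, N m; "ee_pos": TCP position; "ee_rot": TCP orientation; "force": force on the tool from outside, world axes, zero at the start; "torque": the same for the moment, N m; "gripper_width": finger opening in mm; "gripper_force": force on a finger pad.
Only numpy, scipy, OpenCV 4.12 (cv2) and the standard library are available. Lean on these libraries where they do the work, as an engineer would, in place of code of your own. Each camera call takes 0.05 s, during which the arm holds its last target. There are 200 camera calls.

### The job

Pick up the flanged square nut that lies on its side on the small wooden rest and set it in the round pocket of the punching jig, flange down and fully home, its square body standing upright with one flat squarely facing the punch; set it down rather than dropping it in, and let go of it. Then push the sprung punch all the way in through its stroke and let it spring back, leaving the nut in its pocket. Leave the loose socket, the abrasive disc and the hose-clamp ring where they are.

Things in the scene. Friction and masses are not known exactly. Their poses are not given: they have to be found in the camera images.
- nut: Loose steel nut, 0.3 kg: round flange 48 mm across, 6 mm thick, with a square body 30 x 30 mm standing 46 mm out of it (52 mm in all). Origin: centre of the flange's flat outer face; z from flange to the body's free end; x, y square to the flats. Starts lying on a flat on the wooden rest, z rising 12 degrees, free end roughly towards the robot.
- rest: Small fixed sloping wooden rest that carries the nut at the start: base 60 x 60 mm, 4 mm thick (x -48 to 12 mm), and on it a strip 24 mm wide and 40 mm long, its top sloping down towards +x by 12 degrees, 18 mm above the bench in the middle. Origin on the bench under the strip's middle. The nut's body (wider than the strip) lies along it, flange overhanging the low +x end.
- jig: Grey fixed punching jig. Origin on the bench under the pocket's centre, z up. Base plate 100 mm in x, y -50 to 102 mm, 10 mm thick; aluminium nest block 84 x 84 mm round the pocket, top at 24 mm; guide block 36 mm wide in x, y 53 to 93 mm, top at 62 mm. The punch, a 10 mm rod along y at height 46 mm, passes through it: nose at y 47 mm, black palm pad at y 126 to 136 mm at rest.
- jig_pocket (a point): Centre of the pocket's floor, 17 mm above the bench. The pocket is a round recess 51 mm in diameter and 7 mm deep with a chamfered rim, open above. Axes as the jig's.
- punch (a joint): Travel of the sprung punch in m: 0 at rest, 0.030 fully in (nose then about 2 mm short of a flat of a well set nut). The spring pushes it back: about 3 N at the start and 11 N at the end of the stroke.
- punch_palm (a point): Centre of the outer face of the palm pad (34 mm in diameter, 10 mm thick), which is pushed along the jig's -y; moves with the punch. 46 mm above the bench.
- socket: Loose dark impact socket standing on the bench, 34 mm in diameter, 58 mm tall; origin at the centre of its underside. Not to be disturbed.
- disc: Loose dark abrasive disc lying flat, 100 mm in diameter, 5 mm thick; origin at the centre of its underside. Not to be disturbed.
- clamp: Loose steel hose-clamp ring lying flat, 60 mm in diameter, 13 mm tall; origin at the centre of its underside. Not to be disturbed.
Things that resemble listed ones, but are neither listed nor needed, are in the scene too. What is shaped like the nut but orange is not meant. Of the things that look like the jig, the larger one is meant.

How it is judged:
By the outcome, as a careful person would: the job done as asked, in the order asked, and still so for the second after the job is handed in, with the robot touching nothing.
It also fails if it takes over 58 s, if anything falls off the work surface, if the arm or the gripper's body presses on something with over 40 N, if the wrist force passes 120 N, or if a joint passes its speed limit or range.

## Working session

There is one attempt and no reset: what is moved stays moved. The work goes in short steps, Python scripts to look and compute and a tool call to move; the robot and the scene stay as the last step left them, time stands still between calls to the robot, and variables do not carry over. Pictures are saved under pics/ and viewed, at most 13 in all, crops included, and the job is handed in when it is done.

Besides the shell and the picture viewer there is one more tool, called after "Call:" in YAML: its name, and indented under it one key for each argument. carry_out: Moves the arm, as the interface text tells. Its arguments: {"type":"object","properties":{"commands":{"type":"array"},"force":{"type":"number"}},"required":["commands"]}

```bash
mkdir -p pics; python3 - <<'E'
from workcell import *
import cv2,numpy as np
s=state();print({k:np.round(v,2).tolist() for k,v in s.items()})
for n in("scene","top","wrist"):
    cv2.imwrite(f"pics/{n}0.png",grab_frame(n)[:,:,::-1])
    print(n,{k:np.round(v,4).tolist() if not isinstance(v,str) else v for k,v in camera_model(n).items()})
E
```

```text
{'time_s': 0.0, 'qpos': [69.5, 18.35, 89.71, 0.0, 72.04, -1.15], 'qvel': [-0.06, -0.05, 0.07, -0.0, -0.06, -0.08], 'effort': [-0.0, -41.25, -23.2, 0.07, 0.05, -0.0], 'ee_pos': [190.38, 542.02, 213.1], 'ee_rot': [-179.9, -0.0, 160.65], 'force': [0.71, 0.18, 0.33], 'torque': [-0.02, 0.03, -0.01], 'gripper_force': 0.0, 'gripper_width': 90.94}
scene {'fx': 502.4041, 'fy': 502.4041, 'cx': 278.8955, 'cy': 212.8047, 'origin': [1180.3038, -411.6131, 857.638], 'rotation': [39.355, 0.8976, 56.7676]}
top {'fx': 405.9901, 'fy': 405.9901, 'cx': 277.9366, 'cy': 212.0445, 'origin': [451.8161, -21.6384, 1072.7545], 'rotation': [9.6599, -1.87, -90.4034]}
wrist {'fx': 298.6799, 'fy': 298.6799, 'cx': 280.6502, 'cy': 205.0051, 'mount': [[0.0002, 0.9671, 0.2544, 70.9637], [1.0, -0.0001, -0.0006, -0.9173], [-0.0005, 0.2544, -0.9671, -169.4814], [0.0, 0.0, 0.0, 1.0]]}
```

View pics/top0.png

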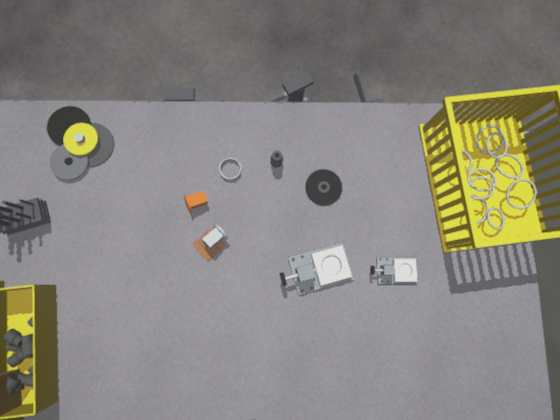

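View pics/scene0.png

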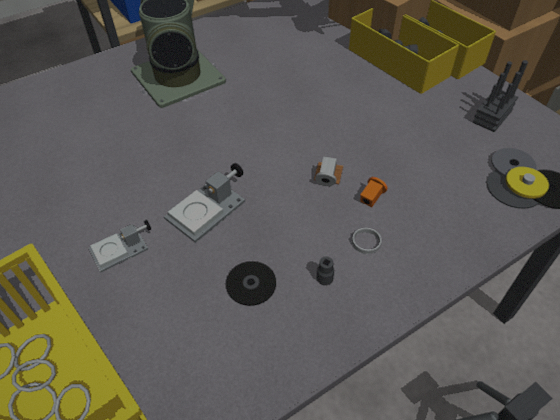

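```bash
cat > h.py <<'E'
from workcell import *
import cv2,numpy as np
from scipy.spatial.transform import Rotation as R
def rpy(a): return R.from_euler('xyz',a,degrees=True).as_matrix()
def cam(name,s=None):
    c=camera_model(name)
    if name=="wrist":
        M=np.array(c["mount"]); T=np.eye(4); T[:3,:3]=rpy(s["ee_rot"]); T[:3,3]=s["ee_pos"]
        W=T@M; return c,W[:3,:3],W[:3,3]
    return c,rpy(c["rotation"]),np.array(c["origin"])
def plane(cm,uv,z):
    c,Q,o=cm; uv=np.atleast_2d(np.asarray(uv,float))
    d=np.c_[(uv[:,0]-c["cx"])/c["fx"],-(uv[:,1]-c["cy"])/c["fy"],-np.ones(len(uv))]@Q.T
    return o+d*((z-o[2])/d[:,2])[:,None]
def proj(cm,p):
    c,Q,o=cm; q=(np.atleast_2d(p)-o)@Q
    return np.c_[c["cx"]-c["fx"]*q[:,0]/q[:,2],c["cy"]+c["fy"]*q[:,1]/q[:,2]]
E
python3 - <<'E'
from h import *
c=cam("top")
print(plane(c,[(213,238)],30).round(),plane(c,[(332,265)],24).round(),plane(c,[(283,280)],46).round(),plane(c,[(196,200),(277,158),(324,187),(230,169)],20).round())
c=cam("scene")
print(plane(c,[(327,168)],30).round(),plane(c,[(196,210)],24).round(),plane(c,[(237,171)],46).round())
t=cv2.resize(cv2.imread("pics/top0.png")[215:310,180:380],None,fx=4,fy=4,interpolation=2)[:, :]
cv2.imwrite("pics/tc.png",t)
E
```

```text
[[562. 110.  30.]] [[ 492. -196.   24.]] [[454. -68.  46.]] [[ 663.  158.   20.]
 [ 778.  -56.   20.]
 [ 698. -181.   20.]
 [ 748.   70.   20.]]
[[556. 114.  30.]] [[ 494. -192.   24.]] [[462. -69.  46.]]
```

View pics/tc.png

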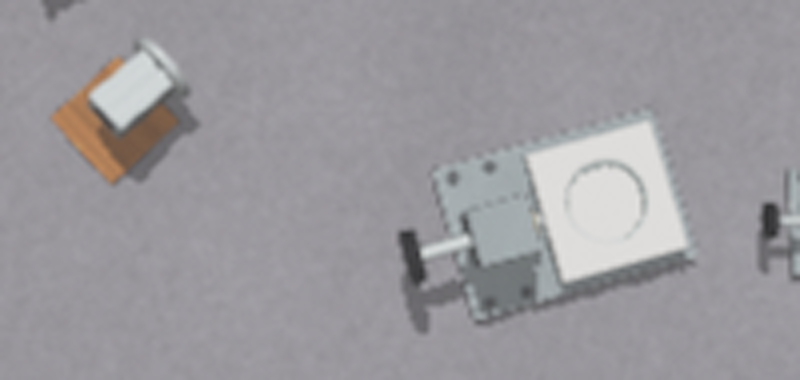

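```bash
cat >> h.py <<'E'
import json,os
def getc():
    if os.path.exists("cmd.json"):
        d=json.load(open("cmd.json")); return np.array(d["p"]),np.array(d["Q"])
    return np.array([190.565,542.52,213.976]),rpy([180,0,69.5+90+1.146])
def setc(row):   # record a completed row as the new commanded pose
    p,Q=getc(); p=p+Q@np.array(row[3:6]); Q=Q@R.from_rotvec(np.radians(row[:3])).as_matrix()
    json.dump({"p":p.tolist(),"Q":Q.tolist()},open("cmd.json","w"))
def row(p1,Q1,dg=1):
    p,Q=getc(); return np.r_[R.from_matrix(Q.T@Q1).as_rotvec(degrees=True).round(dg),(Q.T@(np.array(p1)-p)).round(dg)].tolist()
def tool(yaw,tilt=0): return rpy([180,0,yaw])@R.from_euler('y',tilt,degrees=True).as_matrix()
E
python3 - <<'E'
from h import *
print(row((602,70,130),tool(135)))
E
```

```text
[0.0, -0.0, 25.6, -544.8, -309.5, 84.0]
```

Call:
carry_out:
  commands:
    - [0, 0, 25.6, -544.8, -309.5, 84, 1]
    - [0, 0, 25.6, -544.8, -309.5, 84, 1]
    - [0, 0, 25.6, -544.8, -309.5, 84, 1]
    - [0, 0, 25.6, -544.8, -309.5, 84, 1]
    - [0, 0, 25.6, -544.8, -309.5, 84, 1]
    - [0, 0, 25.6, -544.8, -309.5, 84, 1]
    - [0, 0, 25.6, -544.8, -309.5, 84, 1]
    - [0, 0, 25.6, -544.8, -309.5, 84, 1]
    - [0, 0, 25.6, -544.8, -309.5, 84, 1]
    - [0, 0, 25.6, -544.8, -309.5, 84, 1]
    - [0, 0, 25.6, -544.8, -309.5, 84, 1]
    - [0, 0, 25.6, -544.8, -309.5, 84, 1]
    - [0, 0, 25.6, -544.8, -309.5, 84, 1]
    - [0, 0, 25.6, -544.8, -309.5, 84, 1]
    - [0, 0, 25.6, -544.8, -309.5, 84, 1]
    - [0, 0, 25.6, -544.8, -309.5, 84, 1]
    - [0, 0, 25.6, -544.8, -309.5, 84, 1]
    - [0, 0, 25.6, -544.8, -309.5, 84, 1]

```text
time_s: 1.95
ee_pos: [601.5, 71.0, 130.4]
ee_rot: [180.0, 0.0, 135.1]
force: [-0.5, 0.5, -0.2]
gripper_width: 91.5
gripper_force: 0.0
```

```bash
python3 - <<'E'
from h import *
setc([0,0,25.6,-544.8,-309.5,84])
s=state(); f=grab_frame("wrist"); np.save("w1.npy",f); json.dump({k:np.array(v).tolist() for k,v in s.items()},open("w1.json","w"))
print(getc()[0],s["time_s"],np.round(s["ee_pos"],1),np.round(s["ee_rot"],1),np.round(s["qpos"],1),np.round(s["qvel"],1))
cv2.imwrite("pics/w1.png",f[:,:,::-1])
E
```

```text
[602.00836067  69.96137828 129.976     ] 1.95 [601.5  71.  130.4] [180.    0.  135.1] [  5.6  24.5  92.6   0.   62.8 -39.5] [-0.4  0.2 -0.2 -0.1 -0.   0. ]
```

View pics/w1.png

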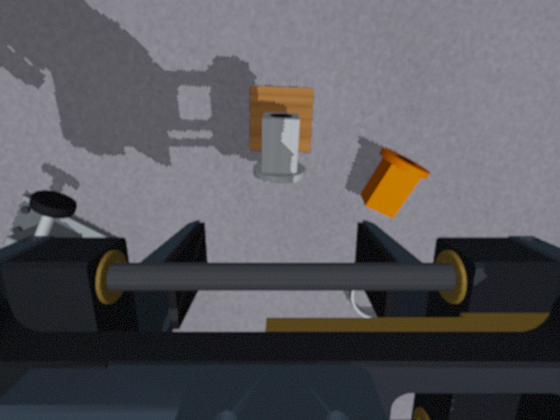

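```bash
python3 - <<'E'
from h import *
f=np.load("w1.npy"); s=json.load(open("w1.json")); cm=cam("wrist",s)
hsv=cv2.cvtColor(f,cv2.COLOR_RGB2HSV)
crop=np.zeros(f.shape[:2],np.uint8); crop[70:200,230:330]=1
wood=((hsv[...,1]>90)&(hsv[...,0]<25)&(crop>0)).astype(np.uint8)
ys,xs=np.nonzero(wood); print("wood",xs.min(),xs.max(),ys.min(),ys.max())
h=cv2.convexHull(np.c_[xs,ys]); r=cv2.minAreaRect(h); b=cv2.boxPoints(r); P=plane(cm,b,4)[:,:2]
print(b.round(1).tolist(),P.round(1).tolist(),[np.linalg.norm(P[i]-P[i-1]).round(1) for i in range(4)])
for i in range(4):
    d=P[i]-P[i-1];print(np.degrees(np.arctan2(d[1],d[0])).round(1),end=' ')
print()
for v in (105,110,113,116,120,130,140,150,160,165,170,175,180,183,186): 
    print(v,f[v,248:312:2].mean(-1).astype(int).tolist() if v%10==0 else '', hsv[v,280].tolist())
E
```

```text
wood 250 313 86 151
[[248.60000610351562, 149.89999389648438], [250.0, 85.5], [313.1000061035156, 86.9000015258789], [311.70001220703125, 151.3000030517578]] [[544.8, 82.8], [505.1, 126.3], [547.2, 166.9], [589.2, 125.5]] [np.float64(61.6), np.float64(58.9), np.float64(58.5), np.float64(59.0)]
-136.1 132.3 44.0 -44.6 
105  [14, 169, 104]
110 [86, 78, 70, 71, 69, 75, 71, 70, 74, 69, 72, 68, 73, 73, 72, 74, 70, 68, 70, 89, 108, 108, 110, 105, 106, 107, 107, 107, 109, 106, 108, 107] [16, 172, 105]
113  [14, 70, 77]
116  [108, 41, 31]
120 [86, 71, 71, 73, 72, 69, 73, 112, 119, 121, 118, 119, 121, 120, 117, 117, 116, 115, 155, 177, 176, 174, 174, 171, 167, 163, 124, 102, 102, 103, 102, 103] [107, 15, 120]
130 [87, 70, 68, 67, 67, 68, 66, 110, 118, 122, 117, 121, 121, 121, 119, 117, 117, 124, 170, 179, 179, 176, 177, 178, 179, 171, 113, 105, 104, 102, 102, 105] [103, 15, 121]
140 [85, 77, 73, 74, 76, 73, 73, 108, 119, 120, 119, 119, 120, 120, 119, 117, 131, 176, 181, 179, 181, 176, 179, 180, 176, 150, 108, 107, 109, 110, 108, 116] [99, 19, 136]
150 [94, 79, 75, 75, 77, 76, 76, 110, 116, 119, 118, 120, 119, 121, 118, 117, 117, 118, 122, 119, 122, 152, 178, 180, 175, 138, 108, 109, 106, 108, 109, 121] [113, 17, 122]
160 [115, 103, 107, 104, 105, 94, 89, 112, 120, 121, 121, 120, 121, 120, 118, 117, 119, 118, 121, 123, 116, 127, 172, 179, 170, 134, 138, 140, 134, 133, 134, 135] [105, 17, 123]
165  [109, 17, 123]
170 [137, 135, 130, 90, 96, 98, 98, 115, 118, 120, 120, 122, 121, 120, 119, 116, 117, 120, 120, 119, 120, 148, 178, 179, 150, 97, 97, 99, 108, 127, 136, 133] [99, 15, 120]
175  [105, 15, 100]
180 [142, 141, 140, 143, 139, 139, 139, 128, 118, 120, 125, 120, 122, 121, 119, 117, 117, 115, 116, 116, 111, 109, 121, 161, 164, 155, 142, 136, 137, 136, 134, 137] [103, 15, 121]
183  [116, 15, 133]
186  [123, 15, 149]
```

```bash
python3 - <<'E'
from h import *
f=np.load("w1.npy"); s=json.load(open("w1.json")); cm=cam("wrist",s)
g=f.mean(-1).astype(int)
for u in (265,268,294,297): print(u,g[106:128,u].tolist())
for u in (266,270): print(u,g[155:192,u].tolist())
O=np.array([559.5,112.1]); h=np.radians(-46); d=np.array([np.cos(h),np.sin(h)]); n=np.array([-d[1],d[0]])
T=np.tan(np.radians(12)); N=np.r_[d*T,1.]; p0=np.r_[O,18+30/np.cos(np.radians(12))]
c,Q,o=cm
def onface(u,v):
    r=Q@np.array([(u-c["cx"])/c["fx"],-(v-c["cy"])/c["fy"],-1]); q=o+r*(N@(p0-o)/(N@r)); return ((q[:2]-O)@d/np.cos(np.radians(12))).round(1),((q[:2]-O)@n).round(1),q.round(1)
def edge(v,lo,hi): 
    r=g[v-1:v+2].mean(0); k=np.abs(np.diff(r))[lo:hi]; i=k.argmax()+lo; w=np.abs(np.diff(r))[i-1:i+2]; return (w@np.arange(i-1,i+2))/w.sum()+.5
for v in range(120,166,5): 
    l,r=edge(v,256,268),edge(v,290,304); print(v,round(l,1),round(r,1),onface(l,v)[:2],onface(r,v)[:2])
for v in (112,114,116,118,164,168,172): print(v,onface(280,v))
E
```

```text
265 [69, 70, 69, 73, 74, 79, 90, 97, 95, 98, 98, 100, 109, 116, 120, 120, 119, 118, 117, 120, 117, 119]
268 [68, 71, 69, 68, 72, 81, 87, 95, 94, 93, 96, 97, 106, 115, 118, 119, 116, 119, 118, 118, 119, 119]
294 [97, 100, 103, 108, 105, 108, 108, 104, 102, 95, 95, 96, 114, 147, 171, 178, 180, 181, 179, 180, 180, 180]
297 [97, 100, 102, 106, 106, 107, 108, 105, 100, 97, 98, 96, 111, 142, 168, 177, 180, 179, 179, 179, 179, 179]
266 [120, 120, 118, 119, 119, 121, 121, 119, 119, 119, 118, 121, 120, 119, 121, 120, 118, 112, 99, 100, 106, 112, 117, 115, 113, 120, 132, 140, 140, 137, 136, 135, 136, 137, 135, 136, 136]
270 [121, 121, 123, 120, 121, 120, 119, 120, 122, 122, 119, 122, 119, 121, 122, 122, 119, 113, 106, 98, 104, 113, 121, 121, 121, 120, 126, 129, 132, 137, 138, 138, 138, 138, 136, 135, 135]
120 261.3 299.6 (np.float64(-16.9), np.float64(-15.7)) (np.float64(-17.6), np.float64(14.8))
125 261.3 299.3 (np.float64(-13.0), np.float64(-15.7)) (np.float64(-13.6), np.float64(14.8))
130 261.3 299.2 (np.float64(-9.0), np.float64(-15.8)) (np.float64(-9.6), np.float64(14.9))
135 261.3 298.7 
[... 415 characters left out ...]
, np.float64(10.3))
160 261.4 290.8 (np.float64(16.3), np.float64(-16.0)) (np.float64(15.8), np.float64(8.9))
165 261.3 296.7 (np.float64(20.7), np.float64(-16.0)) (np.float64(20.1), np.float64(14.1))
112 (np.float64(-23.4), np.float64(-0.9), array([542.9, 127.9,  53.5]))
114 (np.float64(-21.9), np.float64(-0.9), array([544. , 126.9,  53.2]))
116 (np.float64(-20.3), np.float64(-0.9), array([545.1, 125.8,  52.9]))
118 (np.float64(-18.8), np.float64(-0.8), array([546.1, 124.7,  52.6]))
164 (np.float64(19.5), np.float64(-0.1), array([572.7,  98.3,  44.6]))
168 (np.float64(23.1), np.float64(-0.0), array([575.2,  95.8,  43.9]))
172 (np.float64(26.7), np.float64(0.0), array([577.7,  93.3,  43.1]))
```

```bash
python3 - <<'E'
import cv2
cv2.imwrite("pics/w1c.png",cv2.resize(cv2.imread("pics/w1.png")[75:205,225:335],None,fx=4.5,fy=4.5,interpolation=cv2.INTER_NEAREST))
E
```

```text
(no output)
```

View pics/w1c.png

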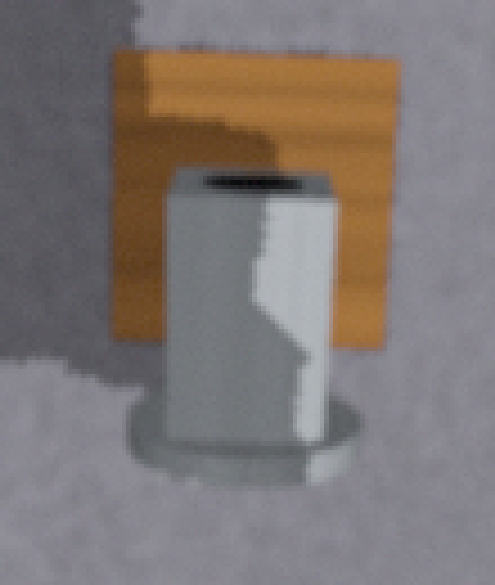

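```bash
python3 - <<'E'
from h import *
G=np.array([555,115.8,34.6]); Q=tool(133.5,-40); print(Q[:,2].round(3),Q[:,1].round(3))
print(row(G-90*Q[:,2],Q))
E
```

```text
[ 0.442 -0.466 -0.766] [0.725 0.688 0.   ]
[0.5, -40.0, 1.5, 123.5, 0.8, 26.4]
```

Call:
carry_out:
  commands:
    - [0.5, -40, 1.5, 123.5, 0.8, 26.4, 0.5]
    - [0.5, -40, 1.5, 123.5, 0.8, 26.4, 0.5]
    - [0.5, -40, 1.5, 123.5, 0.8, 26.4, 0.5]
    - [0.5, -40, 1.5, 123.5, 0.8, 26.4, 0.5]
    - [0.5, -40, 1.5, 123.5, 0.8, 26.4, 0.5]
    - [0.5, -40, 1.5, 123.5, 0.8, 26.4, 0.5]
    - [0.5, -40, 1.5, 123.5, 0.8, 26.4, 0.5]
    - [0.5, -40, 1.5, 123.5, 0.8, 26.4, 0.5]
    - [0.5, -40, 1.5, 123.5, 0.8, 26.4, 0.5]
    - [0.5, -40, 1.5, 123.5, 0.8, 26.4, 0.5]

```text
time_s: 3.0
ee_pos: [516.1, 157.2, 104.4]
ee_rot: [179.8, 40.0, 133.2]
force: [0.1, 0.3, -0.3]
gripper_width: 68.3
gripper_force: 0.0
```

```bash
python3 - <<'E'
from h import *
setc([0.5,-40,1.5,123.5,0.8,26.4])
s=state(); p,Q=getc()
print(p.round(1),np.round(s["ee_pos"],1),"rot err",R.from_matrix(Q.T@rpy(s["ee_rot"])).as_rotvec(degrees=True).round(2),np.round(s["qpos"],1),s["gripper_width"])
f=grab_frame("wrist"); cv2.imwrite("pics/w2.png",f[:,:,::-1])
G=np.array([555,115.8,34.6]); print(row(G+19*Q[:,2],Q))
E
```

```text
[515.2 157.8 103.6] [516.1 157.2 104.4] rot err [-0.01  0.04  0.17] [ 39.1  22.1 115.9 -53.4  52.9  33.5] 68.30071511706315
[0.0, 0.0, 0.0, 0.0, -0.1, 109.0]
```

View pics/w2.png

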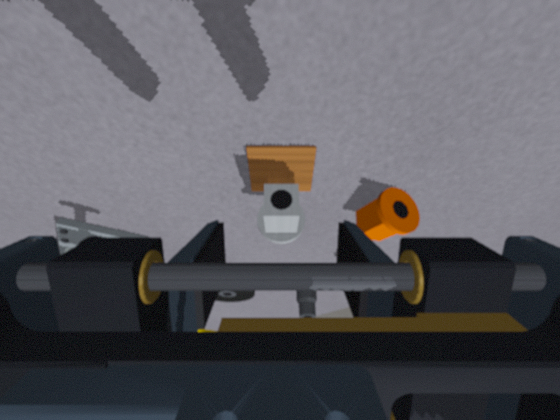

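Call:
carry_out:
  commands:
    - [0, 0, 0, 0, 0, 20, 0.5]
    - [0, 0, 0, 0, 0, 40, 0.5]
    - [0, 0, 0, 0, 0, 60, 0.5]
    - [0, 0, 0, 0, 0, 75, 0.5]
    - [0, 0, 0, 0, 0, 88, 0.5]
    - [0, 0, 0, 0, 0, 98, 0.5]
    - [0, 0, 0, 0, 0, 105, 0.5]
    - [0, 0, 0, 0, 0, 109, 0.5]
    - [0, 0, 0, 0, 0, 109, 0.5]
    - [0, 0, 0, 0, 0, 109, 0.5]

```text
time_s: 4.05
ee_pos: [563.6, 107.2, 20.3]
ee_rot: [179.9, 40.0, 133.4]
force: [-0.2, -0.3, 0.9]
gripper_width: 68.4
gripper_force: 0.0
```

```bash
python3 - <<'E'
from h import *
setc([0,0,0,0,0,109])
f=grab_frame("wrist")
t=grab_frame("scene")[110:230,270:400]
w=cv2.resize(f[150:300,180:380],None,fx=2,fy=2); t=cv2.resize(t,(390,360),interpolation=2)
o=np.zeros((360,800,3),np.uint8); o[:300,:400]=w; o[:,405:795]=t
cv2.imwrite("pics/w3.png",o[:,:,::-1])
E
```

```text
(no output)
```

View pics/w3.png

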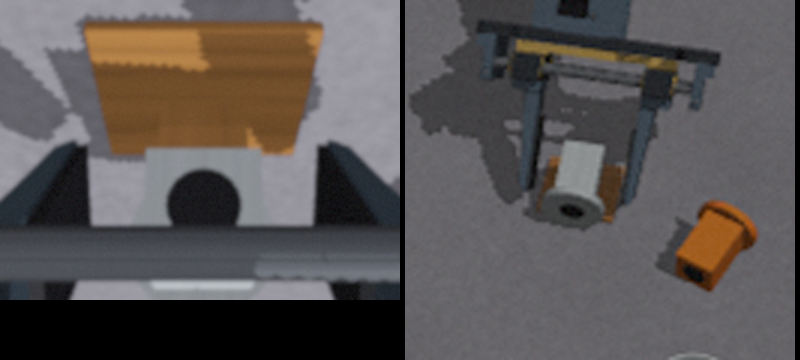

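Call:
carry_out:
  commands:
    - [0, 0, 0, 0, 0, 0, -0.2]
    - [0, 0, 0, 0, 0, 0, -0.3]
    - [0, 0, 0, 0, 0, 0, -0.35]
    - [0, 0, 0, 0, 0, 0, -0.4]
    - [0, 0, 0, 0, 0, 0, -0.6]
    - [0, 0, 0, 0, 0, 0, -1]
    - [0, 0, 0, 0, 0, 0, -1]
    - [0, 0, 0, 0, 0, 0, -1]
    - [0, 0, 0, 0, 0, 0, -1]
    - [0, 0, 0, 0, 0, 0, -1]
  force: 40

```text
time_s: 5.15
ee_pos: [563.5, 107.1, 20.1]
ee_rot: [179.9, 40.0, 133.5]
force: [0.3, 0.4, 0.6]
gripper_width: 29.8
gripper_force: 40.0
```

Call:
carry_out:
  commands:
    - [0, 0, 0, -2, 0, -2.4, -1]
    - [0, 0, 0, -6.4, 0, -7.7, -1]
    - [0, 0, 0, -13, 0, -15.3, -1]
    - [0, 0, 0, -26, 0, -30.6, -1]
    - [0, 0, 0, -45, 0, -53.6, -1]
    - [0, 0, 0, -64.3, 0, -76.6, -1]
    - [0, 0, 0, -64.3, 0, -76.6, -1]
    - [0, 0, 0, -64.3, 0, -76.6, -1]

```text
time_s: 5.95
ee_pos: [562.9, 106.9, 120.0]
ee_rot: [179.9, 40.0, 133.4]
force: [0.3, -0.1, -4.2]
gripper_width: 29.6
gripper_force: 40.0
```

```bash
python3 - <<'E'
from h import *
setc([0,0,0,-64.3,0,-76.6]); s=state(); p,Q=getc(); print(p.round(1),np.round(s["ee_pos"],1),s["gripper_width"],s["gripper_force"],np.round(s["force"],1))
f=grab_frame("top"); cv2.imwrite("pics/top1.png",f[:,:,::-1]); c=cam("top")
g=f.astype(int); sc=grab_frame("scene"); cv2.imwrite("pics/sc1.png",sc[:,:,::-1])
# nest block: bright mask
m=((g.min(-1)>185)).astype(np.uint8); n,l,st,ce=cv2.connectedComponentsWithStats(m)
for i in range(1,n):
    if st[i,4]>150:
        ys,xs=np.nonzero(l==i); b=cv2.boxPoints(cv2.minAreaRect(np.c_[xs,ys].astype(np.float32)))
        P=plane(c,b,24)[:,:2]; e=np.diff(np.r_[P,P[:1]],axis=0)
        print(st[i].tolist(),P.mean(0).round(1),np.hypot(*e.T).round(1),np.degrees(np.arctan2(e[:,1],e[:,0])).round(1))
E
```

```text
[563.4 106.9 120.1] [562.9 106.9 120. ] 29.615931963510413 39.993805289268494 [ 0.3 -0.1 -4.2]
[199, 223, 20, 19, 210] [575.6 125.3] [48.8 31.6 48.7 31.4] [ -44.  -134.9  135.7   45.4]
[312, 245, 40, 40, 1090] [ 492.5 -191.9] [91.  85.9 89.8 85.3] [ -74.5 -165.8  105.2   15. ]
[394, 258, 24, 24, 533] [ 479.1 -386.2] [60.4 59.1 59.8 58.9] [-90.3 176.3  89.6  -3.2]
```

```bash
python3 - <<'E'
from h import *
print(row((501.6,-226.8,190),tool(105)))
E
```

```text
[10.0, 39.1, 27.3, -197.9, -274.5, 74.6]
```

Call:
carry_out:
  commands:
    - [10, 39.1, 27.3, -197.9, -274.5, 74.6, -1]
    - [10, 39.1, 27.3, -197.9, -274.5, 74.6, -1]
    - [10, 39.1, 27.3, -197.9, -274.5, 74.6, -1]
    - [10, 39.1, 27.3, -197.9, -274.5, 74.6, -1]
    - [10, 39.1, 27.3, -197.9, -274.5, 74.6, -1]
    - [10, 39.1, 27.3, -197.9, -274.5, 74.6, -1]
    - [10, 39.1, 27.3, -197.9, -274.5, 74.6, -1]
    - [10, 39.1, 27.3, -197.9, -274.5, 74.6, -1]
    - [10, 39.1, 27.3, -197.9, -274.5, 74.6, -1]
    - [10, 39.1, 27.3, -197.9, -274.5, 74.6, -1]
    - [10, 39.1, 27.3, -197.9, -274.5, 74.6, -1]
    - [10, 39.1, 27.3, -197.9, -274.5, 74.6, -1]
    - [10, 39.1, 27.3, -197.9, -274.5, 74.6, -1]
    - [10, 39.1, 27.3, -197.9, -274.5, 74.6, -1]
    - [10, 39.1, 27.3, -197.9, -274.5, 74.6, -1]
    - [10, 39.1, 27.3, -197.9, -274.5, 74.6, -1]

```text
time_s: 7.65
ee_pos: [501.7, -226.7, 190.0]
ee_rot: [180.0, 0.1, 105.0]
force: [0.1, 0.0, -3.5]
gripper_width: 30.2
gripper_force: 40.0
```

```bash
python3 - <<'E'
from h import *
setc([10,39.1,27.3,-197.9,-274.5,74.6])
s=state(); f=grab_frame("wrist"); np.save("w4.npy",f); json.dump({k:np.array(v).tolist() for k,v in s.items()},open("w4.json","w"))
p,Q=getc()
print(p.round(1),np.round(s["ee_pos"],1),"rot err",R.from_matrix(Q.T@rpy(s["ee_rot"])).as_rotvec(degrees=True).round(2),np.round(s["qpos"],1),s["gripper_width"])
cv2.imwrite("pics/w4.png",f[:,:,::-1])
E
```

```text
[ 501.6 -226.8  190. ] [ 501.7 -226.7  190. ] rot err [-0.01 -0.   -0.01] [-25.5  17.   95.1  -0.   67.8 -40.5] 30.173561334722752
```

View pics/w4.png

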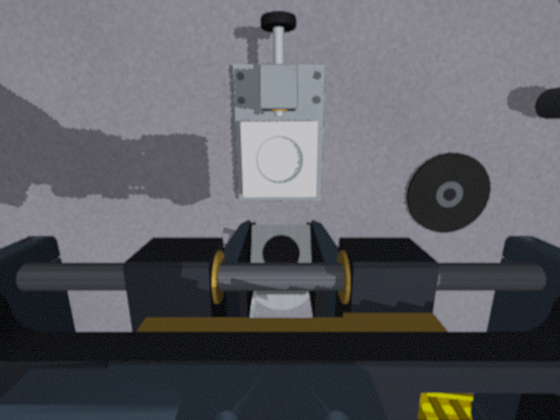

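```bash
python3 - <<'E'
from h import *
f=np.load("w4.npy"); s=json.load(open("w4.json")); cm=cam("wrist",s)
g=cv2.cvtColor(f,cv2.COLOR_RGB2GRAY)
m=np.zeros_like(g); m[110:206,230:330]=(g[110:206,230:330]>195); m=cv2.morphologyEx(m,cv2.MORPH_CLOSE,np.ones((9,9)))
cn=max(cv2.findContours(m,0,1)[0],key=cv2.contourArea)[:,0].astype(float)
# fit a line to each of the 4 sides
x0,x1,y0,y1=cn[:,0].min(),cn[:,0].max(),cn[:,1].min(),cn[:,1].max(); print(x0,x1,y0,y1)
L={}
for k,sel in dict(l=(cn[:,0]<x0+6),r=(cn[:,0]>x1-6),t=(cn[:,1]<y0+6),b=(cn[:,1]>y1-6)).items():
    q=cn[sel]; q=q[(q[:,1]>y0+12)&(q[:,1]<y1-12)] if k in 'lr' else q[(q[:,0]>x0+12)&(q[:,0]<x1-12)]
    q=q+dict(l=(-.5,0),r=(.5,0),t=(0,-.5),b=(0,.5))[k]
    P=plane(cm,q,24)[:,:2].astype(np.float32); v=cv2.fitLine(P,cv2.DIST_HUBER,0,.01,.01)[:,0]; L[k]=v
    print(k,len(P),(np.degrees(np.arctan2(v[1],v[0]))%180).round(2),v[2:].round(1))
def X(a,b):
    a,b=L[a],L[b]; t=np.linalg.solve(np.c_[a[:2],-b[:2]],b[2:]-a[2:]); return a[2:]+t[0]*a[:2]
C=np.array([X('l','t'),X('r','t'),X('r','b'),X('l','b')]); print(C.round(1).tolist(),C.mean(0).round(1),np.hypot(*np.diff(np.r_[C,C[:1]],axis=0).T).round(1))
# pocket rim
sub=g[125:195,248:312]; e=cv2.Canny(sub,40,90); ys,xs=np.nonzero(e); r=np.hypot(xs+248-279,ys+125-159); k=(r>17)&(r<27)
P=plane(cm,np.c_[xs+248,ys+125][k],24)[:,:2].astype(np.float32); print("rim",k.sum(),cv2.fitEllipse(P))
m=((g[5:40,255:302]<50)).astype(np.uint8); ys,xs=np.nonzero(m); print("pad",xs.min()+255,xs.max()+255,ys.min()+5,ys.max()+5,plane(cm,[(xs.mean()+255,ys.mean()+5),((xs.min()+xs.max())/2+255,ys.min()+5)],46).round(1).tolist(), plane(cm,[(xs.mean()+255,ys.min()+5)],55).round(1).tolist())
print(proj(cm,[[492.5,-192.5,24]]))
E
```

```text
305.0 305.0 194.0 194.0Traceback (most recent call last):
  File "<stdin>", line 12, in <module>
cv2.error: OpenCV(4.12.0) /io/opencv/modules/imgproc/src/linefit.cpp:50: error: (-215:Assertion failed) count > 0 in function 'fitLine2D_wods'
```

```bash
cat > jig.py <<'E'
from h import *
f=np.load("w4.npy"); s=json.load(open("w4.json")); cm=cam("wrist",s)
g=cv2.cvtColor(f,cv2.COLOR_RGB2GRAY).astype(float)
# sub-pixel edge along a profile: largest step within [lo,hi]
def edge(pr,lo,hi):
    d=np.abs(np.diff(pr))[lo:hi]; i=np.clip(d.argmax(),1,len(d)-2); w=d[i-1:i+2]; return lo+i+.5+(w@[-1,0,1])/w.sum()
print(g[160,228:332:2].astype(int).tolist()); print(g[112:206:2,250].astype(int).tolist())
q=dict(l=[(edge(g[v],233,247),v) for v in range(130,190,2)],r=[(edge(g[v],312,323),v) for v in range(130,190,2)],
 t=[(u,edge(g[:,u],115,128)) for u in list(range(247,262,2))+list(range(298,314,2))],b=[(u,edge(g[:,u],190,203)) for u in range(250,310,2)])
L={}
for k in q:
    P=plane(cm,q[k],24)[:,:2].astype(np.float32); v=cv2.fitLine(P,cv2.DIST_HUBER,0,.01,.01)[:,0]; L[k]=v
    print(k,(np.degrees(np.arctan2(v[1],v[0]))%180).round(2),np.mean(q[k],0).round(1))
def X(a,b):
    a,b=L[a],L[b]; t=np.linalg.solve(np.c_[a[:2],-b[:2]],b[2:]-a[2:]); return a[2:]+t[0]*a[:2]
C=np.array([X('l','t'),X('r','t'),X('r','b'),X('l','b')]); print(C.round(1).tolist(),C.mean(0).round(1),np.hypot(*np.diff(np.r_[C,C[:1]],axis=0).T).round(1))
e=cv2.Canny(g[125:195,248:312].astype(np.uint8),30,70); ys,xs=np.nonzero(e); r=np.hypot(xs+248-279,ys+125-159); k=(r>17)&(r<27)
P=plane(cm,np.c_[xs+248,ys+125][k],24)[:,:2].astype(np.float32); print("rim",k.sum(),cv2.fitEllipse(P))
ys,xs=np.nonzero(g[5:40,255:302]<50); print("pad",xs.min()+255,xs.max()+255,ys.min()+5,ys.max()+5,plane(cm,[(xs.mean()+255,ys.mean()+5)],46).round(1).tolist())
E
python3 jig.py
```

```text
[140, 134, 104, 95, 91, 102, 104, 180, 196, 192, 193, 194, 193, 192, 177, 188, 194, 194, 194, 194, 194, 194, 194, 193, 194, 194, 195, 194, 193, 195, 194, 193, 193, 193, 194, 166, 142, 156, 190, 195, 193, 193, 194, 194, 182, 151, 143, 136, 134, 139, 139, 140]
[150, 148, 148, 150, 139, 181, 193, 193, 194, 193, 194, 193, 191, 192, 194, 193, 193, 193, 194, 194, 194, 194, 194, 193, 194, 194, 194, 193, 193, 193, 193, 193, 192, 194, 192, 193, 194, 194, 193, 194, 193, 193, 186, 152, 138, 138, 139]
l 105.2 [241. 159.]
r 105.18 [316.6 159. ]
t 15.47 [279.5 121.2]
b 15.08 [279.  196.7]
[[439.29998779296875, -165.10000610351562], [520.7000122070312, -142.60000610351562], [542.7000122070312, -223.6999969482422], [461.20001220703125, -245.60000610351562]] [ 491.  -194.2] [84.4 84.  84.3 83.5]
rim 325 ((490.3252868652344, -193.5120391845703), (50.00323486328125, 50.9208869934082), 18.839815139770508)
pad 261 295 12 31 [[456.0, -67.2, 46.0]]
```

```bash
python3 - <<'E'
from h import *
f=np.load("w4.npy"); s=json.load(open("w4.json")); cm=cam("wrist",s); g=cv2.cvtColor(f,cv2.COLOR_RGB2GRAY).astype(int)
a=np.radians(38); zn=np.array([np.sin(a),0,-np.cos(a)]); xn=np.array([np.cos(a),0,np.sin(a)]); yn=np.array([0,1,0.])
p=np.array(s["ee_pos"]); Q=rpy(s["ee_rot"]); N=lambda x,y,z:p+Q@(np.array([0,0,-19])+(z-36)*zn+x*xn+y*yn)
print("bore",proj(cm,N(0,0,52)),"corners",proj(cm,[N(15,-15,52),N(15,15,52),N(-15,15,52),N(-15,-15,52)]).round(1).tolist())
print("flange",proj(cm,[N(-15,-15,6),N(-15,15,6),N(-24,0,6),N(-24,0,0)]).round(1).tolist())
m=(g[228:264,262:300]<45).astype(np.uint8); n,l,st,ce=cv2.connectedComponentsWithStats(m); print(st[1:].tolist(),(ce[1:]+[262,228]).round(1).tolist())
for u in (258,270,280,292,300): print(u,g[218:236,u].tolist())
o=cv2.resize(f[205:330,215:345],None,fx=4.5,fy=4.5,interpolation=cv2.INTER_NEAREST); cv2.imwrite("pics/w4c.png",o[:,:,::-1])
E
```

```text
bore [[280.80912324 252.33647832]] corners [[251.8, 223.9], [309.8, 223.9], [312.2, 283.1], [249.4, 283.1]]
flange [[256.5, 294.7], [304.9, 294.7], [280.7, 310.0], [280.7, 310.7]]
[[1, 8, 36, 28, 840]] [[280.7, 250.8]]
258 [142, 143, 139, 140, 138, 139, 133, 129, 128, 126, 127, 124, 126, 126, 125, 124, 124, 127]
270 [134, 135, 137, 135, 140, 138, 136, 130, 127, 127, 126, 129, 127, 127, 127, 128, 129, 128]
280 [135, 137, 137, 138, 141, 140, 135, 128, 122, 123, 123, 124, 123, 122, 123, 119, 102, 64]
292 [137, 138, 138, 137, 137, 136, 132, 129, 127, 127, 127, 127, 125, 128, 127, 127, 129, 126]
300 [136, 139, 134, 133, 135, 131, 132, 126, 125, 126, 122, 125, 124, 124, 125, 123, 124, 126]
```

View pics/w4c.png

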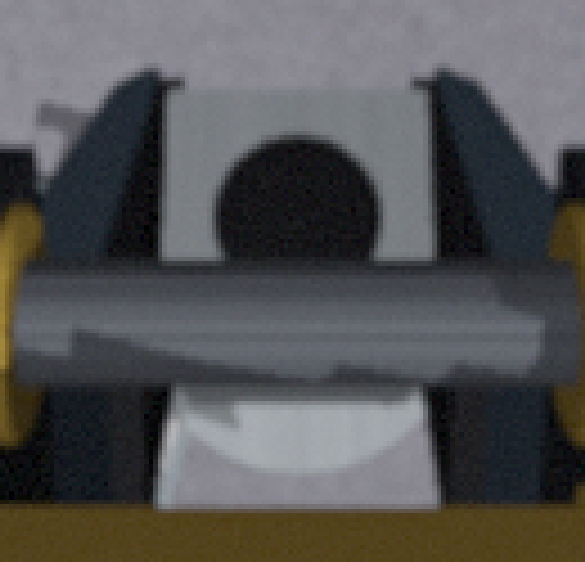

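```bash
cat >> h.py <<'E'
PK=np.array([490.8,-194.0,17.])
def place(up,P=PK,yaw=15.2,tilt=38):
    Q=tool(yaw+90,tilt); return P+[0,0,36+up]-Q@np.array([0,0,-19.]),Q
E
python3 - <<'E'
from h import *
a=np.radians(38); p,Q=place(30); print((Q@[np.sin(a),0,-np.cos(a)]).round(3),p.round(1),row(p,Q,2)); print((Q.T@[0,0,-30]).round(2),"ydir",(Q.T@rpy([0,0,15.2])[:,1]).round(3))
E
```

```text
[-0. -0.  1.] [ 487.7 -182.7   68. ] [0.06, 38.05, -0.2, 46.28, -1.98, 121.88]
[-18.47  -0.    23.64] ydir [0.788 0.    0.616]
```

Call:
carry_out:
  commands:
    - [0.06, 38, -0.2, 46.3, -2, 60, -1]
    - [0.06, 38, -0.2, 46.3, -2, 60, -1]
    - [0.06, 38, -0.2, 46.3, -2, 60, -1]
    - [0.06, 38, -0.2, 46.3, -2, 60, -1]
    - [0.06, 38, -0.2, 46.3, -2, 60, -1]
    - [0.06, 38, -0.2, 46.3, -2, 80, -1]
    - [0.06, 38, -0.2, 46.3, -2, 100, -1]
    - [0.06, 38, -0.2, 46.3, -2, 115, -1]
    - [0.06, 38, -0.2, 46.3, -2, 121.9, -1]
    - [0.06, 38, -0.2, 46.3, -2, 121.9, -1]
    - [0.06, 38, -0.2, 46.3, -2, 121.9, -1]
    - [0.06, 38, -0.2, 46.3, -2, 121.9, -1]

```text
time_s: 8.9
ee_pos: [488.2, -182.9, 68.8]
ee_rot: [179.9, -37.9, 105.3]
force: [0.1, -0.7, -2.9]
gripper_width: 29.9
gripper_force: 40.0
```

```bash
python3 - <<'E'
from h import *
setc([0.06,38,-0.2,46.3,-2,121.9])
s=state(); p,Q=getc()
print(p.round(1),np.round(s["ee_pos"],1),"rot err",R.from_matrix(Q.T@rpy(s["ee_rot"])).as_rotvec(degrees=True).round(2),np.round(s["qpos"],1),s["gripper_width"],np.round(s["force"],1))
t=grab_frame("top"); c=grab_frame("scene"); np.save("t5.npy",t); np.save("s5.npy",c)
o=np.zeros((400,800,3),np.uint8); o[:,:400]=cv2.resize(t[220:320,270:370],(400,400),interpolation=2); o[:,400:]=cv2.resize(c[140:260,140:260],(400,400),interpolation=2)
cv2.imwrite("pics/p5.png",o[:,:,::-1])
E
```

```text
[ 487.7 -182.7   68. ] [ 488.2 -182.9   68.8] rot err [-0.06 -0.09 -0.06] [-36.2  36.7  92.1  22.8  83.  -60.7] 29.94238002191644 [ 0.1 -0.7 -2.9]
```

View pics/p5.png

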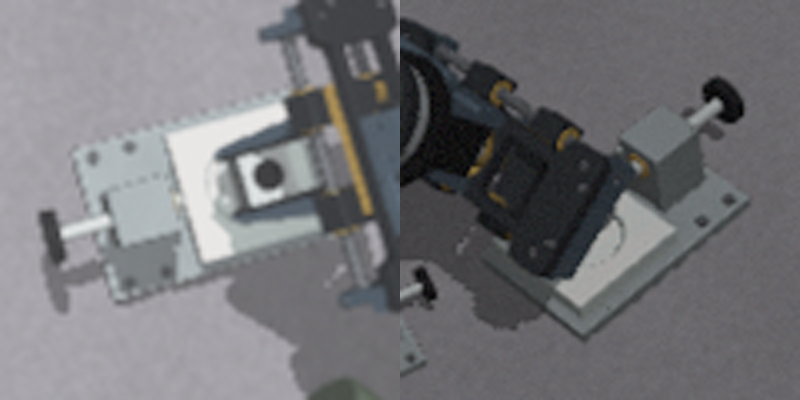

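Call:
carry_out:
  commands:
    - [0, 0, 0, -3.7, 0, 4.7, -1]
    - [0, 0, 0, -7.4, 0, 9.5, -1]
    - [0, 0, 0, -11.1, 0, 14.2, -1]
    - [0, 0, 0, -12.9, 0, 16.5, -1]
    - [0, 0, 0, -13.9, 0, 17.7, -1]
    - [0, 0, 0, -14.2, 0, 18.1, -1]
    - [0, 0, 0, -14.2, 0, 18.1, -1]
    - [0, 0, 0, -14.2, 0, 18.1, -1]

```text
time_s: 9.8
ee_pos: [487.8, -182.8, 45.1]
ee_rot: [180.0, -37.9, 105.2]
force: [0.0, -0.5, -2.5]
gripper_width: 29.8
gripper_force: 40.0
```

Call:
carry_out:
  commands:
    - [0, 0, 0, -0.3, 0, 0.4, -1]
    - [0, 0, 0, -0.6, 0, 0.8, -1]
    - [0, 0, 0, -0.9, 0, 1.2, -1]
    - [0, 0, 0, -1.2, 0, 1.6, -1]
    - [0, 0, 0, -1.2, 0, 1.6, -1]

```text
time_s: 10.3
ee_pos: [487.7, -182.7, 42.9]
ee_rot: [180.0, -38.0, 105.2]
force: [0.3, -0.5, -2.8]
gripper_width: 29.7
gripper_force: 40.0
```

Call:
carry_out:
  commands:
    - [0, 0, 0, -0.3, 0, 0.4, -1]
    - [0, 0, 0, -0.6, 0, 0.8, -1]
    - [0, 0, 0, -0.9, 0, 1.2, -1]
    - [0, 0, 0, -1.2, 0, 1.6, -1]
    - [0, 0, 0, -1.5, 0, 2, -1]
    - [0, 0, 0, -1.8, 0, 2.4, -1]
    - [0, 0, 0, -1.8, 0, 2.4, -1]

```text
time_s: 11.0
ee_pos: [487.7, -182.6, 39.9]
ee_rot: [180.0, -38.0, 105.2]
force: [-0.7, 0.0, -3.3]
gripper_width: 30.2
gripper_force: 40.0
```

Call:
carry_out:
  commands:
    - [0, 0, 0, -0.3, 0, 0.4, -1]
    - [0, 0, 0, -0.6, 0, 0.8, -1]
    - [0, 0, 0, -0.6, 0, 0.8, -1]

```text
time_s: 11.3
ee_pos: [487.7, -182.6, 38.9]
ee_rot: [180.0, -38.0, 105.2]
force: [0.1, 0.1, -3.5]
gripper_width: 29.8
gripper_force: 40.0
```

Call:
carry_out:
  commands:
    - [0, 0, 0, -0.3, 0, 0.4, -1]
    - [0, 0, 0, -0.5, 0, 0.6, -1]
    - [0, 0, 0, -0.5, 0, 0.6, -1]

```text
time_s: 11.6
ee_pos: [487.7, -182.6, 38.1]
ee_rot: [180.0, -38.0, 105.2]
force: [-0.1, 0.4, -3.2]
gripper_width: 30.0
gripper_force: 40.0
```

Call:
carry_out:
  commands:
    - [0, 0, 0, -0.2, 0, 0.2, -1]
    - [0, 0, 0, -0.3, 0, 0.4, -1]
    - [0, 0, 0, -0.3, 0, 0.4, -1]

```text
time_s: 11.9
ee_pos: [487.7, -182.7, 37.9]
ee_rot: [180.0, -38.0, 105.2]
force: [-0.4, -0.5, -1.5]
gripper_width: 29.7
gripper_force: 40.0
```

Call:
carry_out:
  commands:
    - [0, 0, 0, -0.2, 0, 0.2, -1]
    - [0, 0, 0, -0.2, 0, 0.2, -1]

```text
time_s: 12.1
ee_pos: [487.7, -182.7, 37.9]
ee_rot: [180.0, -38.0, 105.2]
force: [-1.0, -1.1, 1.2]
gripper_width: 29.8
gripper_force: 40.0
```

Call:
carry_out:
  commands:
    - [0, 0, 0, -0.2, 0, 0.2, -1]
    - [0, 0, 0, -0.2, 0, 0.2, -1]

```text
time_s: 12.3
ee_pos: [487.7, -182.7, 37.9]
ee_rot: [180.0, -38.0, 105.2]
force: [-1.0, -2.1, 5.6]
gripper_width: 30.2
gripper_force: 40.0
```

Call:
carry_out:
  commands:
    - [0, 0, 0, 0, 0, 0, -1]
    - [0, 0, 0, 0, 0, 0, -1]
  force: 6

```text
time_s: 12.5
ee_pos: [487.8, -182.7, 37.8]
ee_rot: [180.0, -38.0, 105.2]
force: [-1.5, -2.3, 5.1]
gripper_width: 29.9
gripper_force: 6.0
```

Call:
carry_out:
  commands:
    - [0, 0, 0, 0, 0, 0, -0.3]
    - [0, 0, 0, 0, 0, 0, -0.2]
    - [0, 0, 0, 0, 0, 0, 0]
    - [0, 0, 0, 0, 0, 0, 0.3]
    - [0, 0, 0, 0, 0, 0, 0.3]
    - [0, 0, 0, 0, 0, -3, 0.3]
    - [0, 0, 0, 0, 0, -10, 0.3]
    - [0, 0, 0, 0, 0, -25, 0.3]
    - [0, 0, 0, 0, 0, -50, 0.3]
    - [0, 0, 0, 0, 0, -80, 0.3]
    - [0, 0, 0, 0, 0, -110, 0.3]
    - [0, 0, 0, 0, 0, -110, 0.3]
    - [0, 0, 0, 0, 0, -110, 0.3]

```text
time_s: 13.8
ee_pos: [505.4, -248.2, 123.8]
ee_rot: [180.0, -37.9, 105.2]
force: [-0.0, 0.5, -0.6]
gripper_width: 59.5
gripper_force: 0.0
```

```bash
python3 - <<'E'
from h import *
json.dump({"p":(place(0)[0]-110*place(0)[1][:,2]).tolist(),"Q":place(0)[1].tolist()},open("cmd.json","w"))
s=state(); p,Q=getc()
print(s["time_s"],p.round(1),np.round(s["ee_pos"],1),np.round(s["ee_rot"],1),s["gripper_width"])
# next: palm push, tool down, closing along jig x (yaw 105.2), rises first
print("vert up",row(p+[0,0,60],tool(105.2)))
E
```

```text
13.8 [ 505.5 -248.1  124.7] [ 505.4 -248.2  123.8] [180.  -37.9 105.2] 59.47441602367309
vert up [0.0, -38.0, 0.0, 36.9, 0.0, -47.3]
```

```bash
python3 - <<'E'
from h import *
print(row((501.6,-226.8,190),tool(105.2)))
E
```

```text
[0.0, -38.0, 0.0, 57.2, 1.8, -38.2]
```

Call:
carry_out:
  commands:
    - [0, -38, 0, 57.2, 1.8, -38.2, -1]
    - [0, -38, 0, 57.2, 1.8, -38.2, -1]
    - [0, -38, 0, 57.2, 1.8, -38.2, -1]
    - [0, -38, 0, 57.2, 1.8, -38.2, -1]
    - [0, -38, 0, 57.2, 1.8, -38.2, -1]
    - [0, -38, 0, 57.2, 1.8, -38.2, -1]
    - [0, -38, 0, 57.2, 1.8, -38.2, -1]
    - [0, -38, 0, 57.2, 1.8, -38.2, -1]

```text
time_s: 14.6
ee_pos: [501.4, -227.1, 188.2]
ee_rot: [-179.9, -0.1, 105.2]
force: [0.2, -0.3, 1.1]
gripper_width: 0.9
gripper_force: 0.0
```

```bash
python3 - <<'E'
from h import *
setc([0,-38,0,57.2,1.8,-38.2])
s=state(); f=grab_frame("wrist"); np.save("w6.npy",f); json.dump({k:np.array(v).tolist() for k,v in s.items()},open("w6.json","w"))
p,Q=getc(); cm=cam("wrist",s)
print(p.round(1),np.round(s["ee_pos"],1),np.round(s["ee_rot"],1),s["gripper_width"])
J=rpy([0,0,15.2]); N=lambda x,y,z:PK+J@np.array([x,y,z])
print("top corners",proj(cm,[N(x,y,52) for x,y in((-15,15),(15,15),(15,-15),(-15,-15))]).round(1).tolist(),"bore",proj(cm,[N(0,0,52)]).round(1))
sc=grab_frame("scene"); o=np.zeros((450,800,3),np.uint8)
o[:,:400]=cv2.resize(f[95:207,230:330],(400,450),interpolation=cv2.INTER_NEAREST); o[:,400:]=cv2.resize(sc[150:240,155:235],(400,450),interpolation=2); cv2.imwrite("pics/p6.png",o[:,:,::-1])
E
```

```text
[ 501.6 -226.8  190. ] [ 501.4 -227.1  188.2] [-1.799e+02 -1.000e-01  1.052e+02] 0.8630470317975263
top corners [[263.3, 149.2], [294.8, 149.2], [294.5, 180.3], [263.8, 180.4]] bore [[279.1 165. ]]
```

View pics/p6.png

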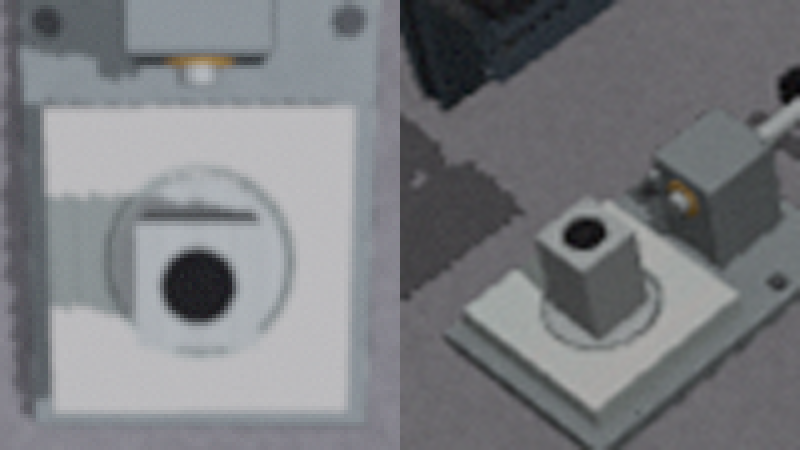

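```bash
python3 - <<'E'
from h import *
J=rpy([0,0,15.2]); t=PK+J@np.array([0,180,0.]); print(row((t[0],t[1],34),tool(105.2)))
E
```

```text
[-0.0, 0.0, 0.0, 214.5, -1.8, 156.0]
```

Call:
carry_out:
  commands:
    - [0, 0, 0, 45, -0.4, 20, -1]
    - [0, 0, 0, 90, -0.8, 40, -1]
    - [0, 0, 0, 135, -1.2, 60, -1]
    - [0, 0, 0, 180, -1.6, 60, -1]
    - [0, 0, 0, 214.5, -1.8, 60, -1]
    - [0, 0, 0, 214.5, -1.8, 60, -1]
    - [0, 0, 0, 214.5, -1.8, 90, -1]
    - [0, 0, 0, 214.5, -1.8, 120, -1]
    - [0, 0, 0, 214.5, -1.8, 145, -1]
    - [0, 0, 0, 214.5, -1.8, 156, -1]
    - [0, 0, 0, 214.5, -1.8, 156, -1]
    - [0, 0, 0, 214.5, -1.8, 156, -1]
    - [0, 0, 0, 214.5, -1.8, 156, -1]
  force: 10

```text
time_s: 16.0
ee_pos: [444.8, -20.7, 34.0]
ee_rot: [179.9, 0.1, 105.2]
force: [0.8, -1.0, 0.5]
gripper_width: 0.8
gripper_force: 0.0
```

Call:
carry_out:
  commands:
    - [0, 0, 0, -5, 0, 0, -1]
    - [0, 0, 0, -10, 0, 0, -1]
    - [0, 0, 0, -15, 0, 0, -1]
    - [0, 0, 0, -20, 0, 0, -1]
    - [0, 0, 0, -24, 0, 0, -1]
    - [0, 0, 0, -28, 0, 0, -1]
    - [0, 0, 0, -32, 0, 0, -1]
    - [0, 0, 0, -32, 0, 0, -1]

```text
time_s: 16.8
ee_pos: [452.0, -51.1, 33.0]
ee_rot: [180.0, 0.0, 105.2]
force: [-1.0, 4.1, 1.7]
gripper_width: 0.5
gripper_force: 2.1
```

Call:
carry_out:
  commands:
    - [0, 0, 0, -3, 0, 0, -1]
    - [0, 0, 0, -6, 0, 0, -1]
    - [0, 0, 0, -9, 0, 0, -1]
    - [0, 0, 0, -12, 0, 0, -1]
    - [0, 0, 0, -15, 0, 0, -1]
    - [0, 0, 0, -18, 0, 0, -1]
    - [0, 0, 0, -20, 0, 0, -1]
    - [0, 0, 0, -20, 0, 0, -1]
    - [0, 0, 0, -20, 0, 0, -1]

```text
time_s: 17.7
ee_pos: [456.9, -69.0, 33.1]
ee_rot: [180.0, -0.1, 105.1]
force: [-1.1, 8.6, 3.5]
gripper_width: 0.2
gripper_force: 4.4
```

Call:
carry_out:
  commands:
    - [0, 0, 0, -1, 0, 0, -1]
    - [0, 0, 0, -2, 0, 0, -1]
    - [0, 0, 0, -3, 0, 0, -1]
    - [0, 0, 0, -4, 0, 0, -1]
    - [0, 0, 0, -4, 0, 0, -1]

```text
time_s: 18.2
ee_pos: [457.8, -72.7, 33.1]
ee_rot: [180.0, -0.1, 105.1]
force: [-0.5, 8.7, 3.1]
gripper_width: 0.5
gripper_force: 4.9
```

Call:
carry_out:
  commands:
    - [0, 0, 0, -1, 0, 0, -1]
    - [0, 0, 0, -2, 0, 0, -1]
    - [0, 0, 0, -2, 0, 0, -1]

```text
time_s: 18.5
ee_pos: [458.3, -74.2, 33.1]
ee_rot: [180.0, -0.2, 105.1]
force: [0.0, 11.9, 4.2]
gripper_width: 0.6
gripper_force: 5.7
```

Call:
carry_out:
  commands:
    - [0, 0, 0, -1, 0, 0, -1]
    - [0, 0, 0, -1.5, 0, 0, -1]
    - [0, 0, 0, -1.5, 0, 0, -1]

```text
time_s: 18.8
ee_pos: [458.3, -74.3, 33.1]
ee_rot: [-180.0, -0.3, 105.0]
force: [-1.1, 17.2, 6.2]
gripper_width: 0.6
gripper_force: 8.7
```

Call:
carry_out:
  commands:
    - [0, 0, 0, -0.5, 0, 0, -1]
    - [0, 0, 0, -1, 0, 0, -1]
    - [0, 0, 0, -1, 0, 0, -1]

```text
time_s: 19.1
ee_pos: [458.2, -74.3, 33.1]
ee_rot: [-180.0, -0.4, 105.0]
force: [-0.9, 22.4, 7.5]
gripper_width: 0.5
gripper_force: 10.7
```

Call:
carry_out:
  commands:
    - [0, 0, 0, 4, 0, 0, -1]
    - [0, 0, 0, 8, 0, 0, -1]
    - [0, 0, 0, 13, 0, 0, -1]
    - [0, 0, 0, 18, 0, 0, -1]
    - [0, 0, 0, 24, 0, 0, -1]
    - [0, 0, 0, 32, 0, 0, -1]
    - [0, 0, 0, 45, 0, 0, -1]
    - [0, 0, 0, 62, 0, 0, -1]
    - [0, 0, 0, 75, 0, 0, -1]
    - [0, 0, 0, 75, 0, -50, -1]
    - [0, 0, 0, 75, 0, -100, -1]
    - [0, 0, 0, 75, 0, -150, -1]
    - [0, 0, 0, 75, 0, -150, -1]
    - [0, 0, 0, 75, 0, -150, -1]

```text
time_s: 20.5
ee_pos: [440.1, -6.1, 183.9]
ee_rot: [179.8, 0.1, 105.2]
force: [-0.6, 0.3, -1.2]
gripper_width: 0.3
gripper_force: 0.0
```

```bash
python3 - <<'E'
from h import *
t=grab_frame("top"); c=grab_frame("scene")
o=np.zeros((400,800,3),np.uint8); o[:,:400]=cv2.resize(t[220:320,270:370],(400,400),interpolation=2); o[:,400:]=cv2.resize(c[150:240,160:250],(400,400),interpolation=2)
cv2.imwrite("pics/p7.png",o[:,:,::-1]); s=state(); print(np.round(s["ee_pos"],1))
E
```

```text
[438.6  -6.1 181.8]
```

View pics/p7.png

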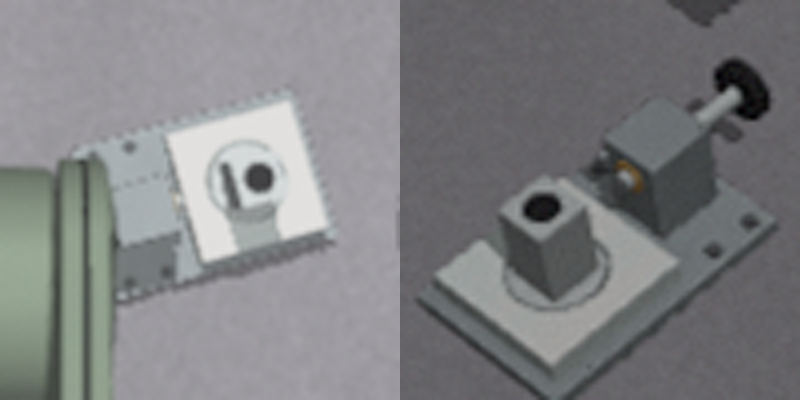

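The picture shows the nut upright and seated in its pocket (bore at about (192, 197) in the scene view), and the punch sprung back with its pad fully out.

```bash
python3 -c "
from workcell import workorder; print(workorder.job_done())"
```

```text
the job is handed in; nothing more can be done
None
```

The nut is set flange down in the jig's pocket with a flat facing the punch; the punch was pushed to its stop and sprang back, and the job is handed in at about 20.6 s of the 58 s allowed.

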